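# Weigh the latched box on the beam scale

### The arm

A 6-joint arm with a two-finger parallel gripper is mounted at the origin on the work surface. World frame = base frame: x ahead of the robot, y to its left, z up, the work surface at z = 0. Lengths are in m, angles in rad, forces in N, time in s.
With the tool pointing down it reaches from about 0.25 to 0.725 m from the base axis. Payload 4 kg.
Tool frame: the origin (TCP) lies between the finger pads; the fingertips stand 11 mm ahead of it and the grasp point (between the pads) lies 8 mm behind it (bot.tip_extent is the distance from the TCP to the fingertips, in m); z points along the fingers, y is the line along which they close (so a half turn about z gives the same grasp; the last joint's range is limited). The gripper opens to 85 mm and grips with 20 to 120 N. Pads are 22 mm wide; open, the fingers measure 114 mm over their backs; the gripper's body (76 mm by 85 mm) begins 54 mm behind the grasp point. The pads swing forward as they close: fully open they stand 13 mm farther back than shut.
Start: joints at [1.122, 0.241, 0.005, 1.335, 0, 1.571], TCP at [0.217, 0.45, 0.242] pointing down, gripper open.
Joint ranges: [-2.72, 2.72], [-1.05, 1.87], [-1.09, 1.28], [-1.99, 2.15], [-1.42, 1.44], [-3.14, 3.14]. Speed limits (rad/s): [2.79, 2.79, 3.14, 3.14, 3.14, 3.14].

### API

Orientations are given as a unit quaternion [x, y, z, w].
In Python, from workcell import bot gives the robot as it stands. The module is installed in compiled form; this text tells all that it offers.
- The arm moves only by the tool drive_tool, never from a script. Its argument "rows" is a list of rows, each an object of numbers: "dx", "dy", "dz": the shift along the tool's x, y, z in units of 50 mm (1.0 is 50 mm); "wx", "wy", "wz": the turn, a rotation vector about the tool's x, y, z in units of 5 degrees (1.0 is 5 degrees); "hand": the finger opening in mm, from 0 to 85.4. A call has 1 to 20 rows; each row is the pose to reach, as a shift and turn from the pose commanded when the call began, along the tool's axes at that moment; what a row does not reach only later rows make up. A row lasts 1/10 s, in which the tool goes at most 50 mm and 8.59 degrees, less where a joint would pass 70% of its speed; a pose out of reach is approached as far as the arm can. A call with a gripper value outside its range is refused whole. The fingers move at their own pace and stop on an object; the grip force is fixed at half the most. Time passes only in rows, so rows that repeat a pose let the fingers close. It gives the time, the measured TCP pose, the force, the opening and the grip force at its end, in the units of the state.
- bot.get_obs(): the state, without advancing time (a new reading comes with each control period).
- bot.camera(name): name is "scene" or "top" or "wrist"; returns the picture (384x512x3 uint8, red, green, blue); there is no depth.
- bot.get_calibration(name): a dict with "vfov" (degrees; the focal length in pixels is half the picture's height over the tangent of half this angle, whatever the lens; pixels are square), "cx", "cy" (the principal point, pixels), "k1" (the pictures are not rectified: a ray, as slopes to the right and down, at radius r is drawn at 1 + k1 r^2 times it, then the intrinsics apply), "origin" and "rotation" of the camera in the world; the wrist camera has in their place "mount" (4x4, takes a point from camera to tool coordinates, whose origin is the TCP and whose axes are the flange's). Camera axes: x right, y up, looking along -z (the intrinsics and any distortion apply to the point x, -y, -z); pixel columns grow to the right and rows downward; lengths in m; the calibration is good to about 2 mm. A picture is of the moment at which its call begins: read the wrist's pose just before it. get_calibration takes no time and is no camera call.
- bot.job_done(): hands the job in; it is judged then, once.
Trained networks look in the newest picture that a camera, given by its name, has taken for a name from the list of things; names that differ only in an ending like _2 or _b are one class to them, and where a whole thing is asked for, a point or a joint stands for the part that bears it (a point fixed in the world has none). Each returns a list of dicts, best first, with "score" (0 to 1); they miss things now and then, are a little off and sometimes report something else, mostly with a low value. They report only what shows in the picture. A call takes as long as a camera call. They do not tell look-alikes from the thing itself.
- bot.look_for(camera, thing): "extent" ([centre column, centre row, width, height] in pixels, round what is visible of it).
- bot.outline_of(camera, thing): "region" (384x512 bool, what is visible of it) and "extent" ([centre column, centre row, width, height] in pixels, round what is visible of it).
The state is a dict: "clock": time; "joint_pos": joint angles; "joint_vel": joint speeds; "tau": joint torques, N m; "eef_pos": TCP position; "tool_rot": TCP orientation; "ft_force": force on the tool from outside, world axes, zero at the start; "ft_torque": the same for the moment, N m; "grip_width": finger opening in m; "grasp_force": force on a finger pad.
Only numpy, scipy, OpenCV 4.12 (cv2) and the standard library are available. Lean on these libraries where they do the work, as an engineer would, in place of code of your own. Each camera call takes 0.05 s, during which the arm holds its last target. There are 200 camera calls.

### The job

Weigh the closed plastic box with the latch: set it down gently and upright in the middle of the beam scale's turquoise basin and let go of it. Then slide the brass poise along the notched beam by nudging its tab from the side, never pinching it and always lightly (no more than about a kilogram of force on beam or poise), until with nothing touching it the pointer at the beam's tip comes to rest level with the centre marks of its gate. Leave the other things on the table where they are.

Things in the scene. Friction and masses are not known exactly. Their poses are not given: they have to be found in the camera images.
- box: closed off-white plastic box with lid and a small snap latch on its front (-x) end: 99 mm long (its x), 56 mm wide (its y; lid 60 mm), 60 mm high; the latch sticks out 4 mm more. Origin: centre of its underside, z up. 0.35 to 0.68 kg, not known. Take it from above across its width. It starts at any of three places on the near side of the scale.
- scale: green beam scale fixed to the table, 500 mm long (its y), 100 mm deep, foot 30 mm high. Origin: on the table under the fulcrum, z up. The beam lies along its y, 125 mm above the table: long notched arm to its -y, basin 180 mm to its +y. Fulcrum cheeks reach 137 mm high.
- basin: turquoise plastic basin carried by the scale, which stays level but moves up and down by 5 mm as the beam tips. Origin: centre of its underside. Inner floor 4 mm above that, 78 mm in radius; sloping wall 45 mm high, rim radius 100 mm.
- basin_floor (a point): centre of the basin's inner floor, 60 mm above the table when the beam is level.
- gate_mid (a point): centre of the gate in which the beam's pointed tip moves up and down, between the white marks on its two posts (36 mm apart, 165 mm high), 245 mm from the fulcrum. The tip is level with it when the scale balances.
- tilt (a joint): tilt of the beam in rad, also the pointer: 0 is level (tip at the gate's centre), positive is tip down, stops at -0.08 and +0.08. Poise too near the fulcrum: tip up, negative. One notch of the poise changes the resting tilt by about 0.04. Any touch on tab or beam falsifies it; after a touch the beam settles in about 1.5 s.
- travel (a joint): place of the poise along the beam in m, 0 at the first notch (55 mm from the fulcrum), growing outward to 0.145. Notches every 8 mm, in which a spring pawl holds; about 2 to 3 N along the beam carry it from notch to notch. The empty scale balances at 0; with the box somewhere between 0.06 and 0.13.
- bar: the steel beam, 8 mm thick and 16 mm high with round teeth on top (to 12 mm above its middle), carrying the poise. Origin: on the fulcrum pin. It reaches 66 mm to +y and 271 mm to -y; tips with joint tilt.
- poise: brass poise that rides on the beam: a block 34 mm along the beam, 38 mm across, its top 24 mm above the middle of the beam, with an upright tab on top, 12 mm thick along the beam, 26 mm wide across it, 34 mm high. Origin: in the middle of the beam; y along the beam, outward is -y.
- tab_top (a point): centre of the tab's upper edge, 58 mm above the middle of the beam.
- flowerpot: white ceramic flowerpot, rim radius 50 mm, 90 mm high; origin under its centre. A bystander: leave it where it is.
- tin: steel food tin, radius 35 mm, 75 mm high; origin under its centre. A bystander: leave it where it is.
- pet1: squashed PET bottle lying flat, about 165 mm long (neck to its +x), 66 mm wide, 26 mm high; origin under its middle. A bystander: leave it where it is.
- pet2: squashed PET bottle, the longest (about 185 mm), beyond the scale; otherwise like pet1. A bystander: leave it where it is.
- pet3: squashed PET bottle beyond the scale, like pet1. A bystander: leave it where it is.
- opener: stainless can opener, 135 mm long, 40 mm wide, 34 mm high; origin under its middle. A bystander: leave it where it is.
- mug: blue mug beyond the scale, radius 38 mm, 85 mm high; origin under its centre. A bystander: leave it where it is.
Things that resemble listed ones, but are neither listed nor needed, are in the scene too. What is shaped like the box but purple is not meant.

How it is judged:
On the way, in this order (a step that is already met when the one before it is completed fails the run):
1. the box stands upright in the middle of the basin, let go (horizontal distance between box and basin_floor below 0.035 m and z of box in the frame of basin_floor below 0.006 m and angle between box's own z axis and vertical below 0.12 rad and contact force between the fingers and box below 0.05 N), for 0.2 s.
2. after that the pointer is centred by the poise, with no finger on beam or poise (value of joint tilt between -0.03 and 0.03 rad and velocity of joint tilt between -0.05 and 0.05 rad/s and contact force between the fingers and bar below 0.05 N), for 0.4 s.
At the end, for the whole second after the job is handed in: The box stands upright on the basin's floor within 35 mm of its middle, and the beam is at rest within 0.03 rad of level (pointer within about 7 mm of the gate's centre marks) (horizontal distance between box and basin_floor below 0.035 m and z of box in the frame of basin_floor below 0.006 m and angle between box's own z axis and vertical below 0.12 rad and linear speed of box below 0.02 m/s and value of joint tilt between -0.03 and 0.03 rad and velocity of joint tilt between -0.05 and 0.05 rad/s); the robot touches nothing.
It fails at once if the beam, poise or its tab was pushed, pressed or pinched with more than 12 N (contact force between anything else and bar above 12 N).
It fails at once if the box was dropped or pressed hard into the basin (over 40 N) (contact force between box and basin above 40 N).
It fails at once if the box was tipped over (angle between box's own z axis and vertical above 0.6 rad).
It fails at once if one of the other things on the table was moved more than 30 mm (distance of any of flowerpot, tin, pet1, pet2, pet3, opener, mug from where it was at the start of the episode above 0.03 m).
It also fails if it takes over 72 s, if anything falls off the work surface, if the arm or the gripper's body presses on something with over 40 N, if the wrist force passes 120 N, or if a joint passes its speed limit or range.

## Working session

There is one attempt and no reset: what is moved stays moved. The work goes in short steps, Python scripts to look and compute and a tool call to move; the robot and the scene stay as the last step left them, time stands still between calls to the robot, and variables do not carry over. Pictures are saved under pics/ and viewed, at most 10 in all, crops included, and the job is handed in when it is done.

Besides the shell and the picture viewer there is one more tool, called by a JSON object that holds its "method" and its "body", one argument or row to a line. drive_tool: Moves the arm, as the interface text tells. Its arguments: {"type":"object","properties":{"rows":{"type":"array","items":{"type":"object","properties":{"dx":{"type":"number"},"dy":{"type":"number"},"dz":{"type":"number"},"wx":{"type":"number"},"wy":{"type":"number"},"wz":{"type":"number"},"hand":{"type":"number"}}}}},"required":["rows"]}

```bash
mkdir -p pics
cat > h.py <<'E'
import numpy as np, cv2
from scipy.spatial.transform import Rotation as R
from workcell import bot
def cam(name):
    c=bot.get_calibration(name)
    if name=="wrist":
        o=bot.get_obs(); T=np.eye(4); T[:3,:3]=R.from_quat(o["tool_rot"]).as_matrix(); T[:3,3]=o["eef_pos"]
        M=T@np.array(c["mount"]); return c,M[:3,3],M[:3,:3]
    return c,np.array(c["origin"]),np.array(c["rotation"]).reshape(3,3)
def K(c):
    f=192/np.tan(np.radians(c["vfov"])/2); return np.array([[f,0,c["cx"]],[0,f,c["cy"]],[0,0,1.]])
def ray(C,u,v):
    c,o,r=C; p=cv2.undistortPoints(np.array([[[u,v]]],float),K(c),np.array([c["k1"],0,0,0,0.]))[0,0]
    return o,r@np.array([p[0],-p[1],-1])
def at_z(C,u,v,z):
    o,d=ray(C,u,v); return o+d*(z-o[2])/d[2]
def proj(C,P):
    c,o,r=C; q=(np.atleast_2d(P)-o)@r; s=np.c_[q[:,0],-q[:,1]]/-q[:,2:]
    s=s*(1+c["k1"]*(s**2).sum(1,keepdims=True)); k=K(c); return s*k[0,0]+k[:2,2]
def save(img,n): cv2.imwrite("pics/"+n,cv2.cvtColor(img,cv2.COLOR_RGB2BGR))
E
python3 - <<'E'
from h import *
np.set_printoptions(precision=3,suppress=True)
for n in("top","scene"):
    save(bot.camera(n),n+"0.png"); C=cam(n); print(n,C[1],C[2][:,2],C[0]["k1"],C[0]["vfov"])
    for t in("box","scale","basin","poise","tab_top","bar"):
        print(t,[(round(d["score"],2),np.round(d["extent"])) for d in bot.look_for(n,t)])
print(bot.get_obs())
E
```

```text
Traceback (most recent call last):
  File "h.py", line 9, in cam
    return c,np.array(c["origin"]),np.array(c["rotation"]).reshape(3,3)
                                   ~~~~~~~~~~~~~~~~~~~~~~~~~~~~~~~^^^^^
ValueError: cannot reshape array of size 4 into shape (3,3)
```

View pics/top0.png

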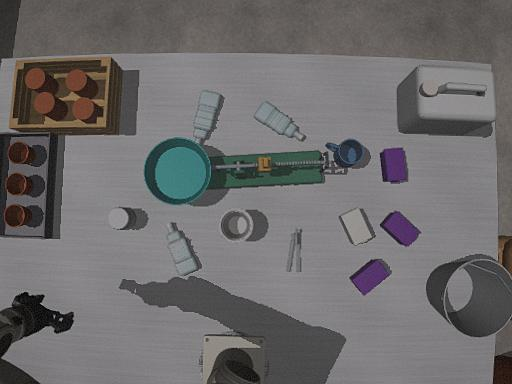

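The top view shows the basin at (178,171), the poise at (265,164), the white box at (356,226) with purple look-alikes beside it, and the mug at (348,152) by the gate.

```bash
sed -i 's/np.array(c\["rotation"\]).reshape(3,3)/R.from_quat(c["rotation"]).as_matrix()/' h.py
python3 - <<'E'
from h import *
np.set_printoptions(precision=3,suppress=True)
Z=dict(box=.06,scale=.03,basin=.1,poise=.16,tab_top=.17,bar=.125)
for n in("top","scene"):
    save(bot.camera(n),n+"0.png"); C=cam(n); print(n,C[1],C[2][:,2],C[0]["k1"],C[0]["vfov"])
    for t in Z:
        print(t,[(round(d["score"],2),np.round(d["extent"]),at_z(C,*d["extent"][:2],Z[t])) for d in bot.look_for(n,t)[:3]])
C=cam("top"); bot.camera("top")
o=bot.outline_of("top","box")
for d in o[:2]:
    m=d["region"].astype(np.uint8); c=max(cv2.findContours(m,0,2)[0],key=cv2.contourArea)
    P=np.array([at_z(C,*p,.06)[:2] for p in cv2.boxPoints(cv2.minAreaRect(c))]); print(d["score"],P.tolist(),P.mean(0))
print(at_z(C,227,168,.137),at_z(C,325,164,.165),at_z(C,325,160,.125))
print(bot.get_obs())
E
```

```text
top [ 0.448 -0.076  1.233] [-0.062 -0.016  0.998] -0.12567756706411437 51.793497772724066
box [(0.67, array([398., 230.,  40.,  32.]), array([ 0.43, -0.49,  0.06])), (0.66, array([390., 165.,  25.,  35.]), array([ 0.625, -0.466,  0.06 ])), (0.6, array([355., 224.,  32.,  42.]), array([ 0.447, -0.36 ,  0.06 ]))]
scale [(0.8, array([239., 170., 187.,  70.]), array([ 0.604, -0.009,  0.03 ]))]
basin [(0.71, array([177., 171.,  67.,  66.]), array([0.589, 0.167, 0.1  ])), (0.39, array([264., 165.,  17.,  20.]), array([ 0.61 , -0.084,  0.1  ]))]
poise [(0.58, array([264., 165.,  15.,  19.]), array([ 0.604, -0.084,  0.16 ]))]
tab_top [(0.51, array([266., 166.,  15.,  20.]), array([ 0.6  , -0.088,  0.17 ]))]
bar [(0.66, array([271., 166., 120.,  16.]), array([ 0.606, -0.103,  0.125])), (0.43, array([236., 225.,  34.,  34.]), array([ 0.436, -0.011,  0.125])), (0.35, array([237., 171., 189.,  66.]), array([ 0.589, -0.008,  0.125]))]
scene [ 1.022 -0.557  0.941] [ 0.466 -0.456  0.758] -0.09757144958232186 53.56714047552161
box [(0.68, array([120., 235.,  30.,  37.]), array([ 0.323, -0.418,  0.06
[... 1058 characters left out ...]
36423, -0.339707549812291], [0.3523221667980964, -0.42026757355332117], [0.297076875052291, -0.46734221488906136], [0.23128016479898725, -0.38637514348591]] [ 0.292 -0.403]
[0.596 0.019 0.137] [ 0.608 -0.25   0.165] [ 0.626 -0.257  0.125]
{'clock': 0.85, 'joint_pos': array([ 1.122,  0.241,  0.005,  1.335, -0.   ,  1.571]), 'joint_vel': array([ 0.001,  0.002,  0.002, -0.002, -0.001, -0.   ]), 'tau': array([ -0.001, -37.218,  25.269,   0.001,   0.   ,   0.   ]), 'eef_pos': array([0.217, 0.45 , 0.242]), 'tool_rot': array([0.223, 0.975, 0.   , 0.   ]), 'ft_force': array([-1.204,  0.453,  0.006]), 'ft_torque': array([-0.004, -0.001,  0.03 ]), 'grasp_force': 0.0, 'grip_width': 0.08543897044375787}
```

View pics/scene0.png

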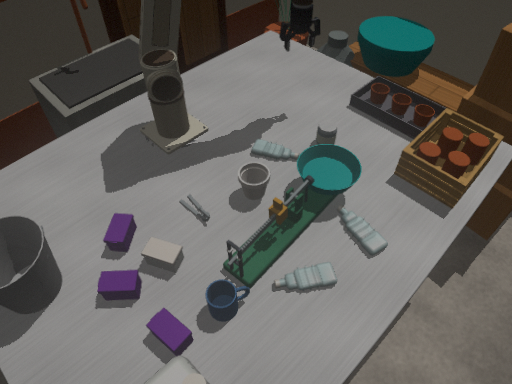

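Scene view agrees: the box is at (162,254), the scale from basin (329,171) to gate (237,255). I'm moving above the box for a closer wrist look.

{"method": "drive_tool", "body": {
  "rows": [
    {"dx": -11, "dy": -12.6, "wz": 26.2},
    {"dx": -11, "dy": -12.6, "wz": 26.2},
    {"dx": -11, "dy": -12.6, "wz": 26.2},
    {"dx": -11, "dy": -12.6, "wz": 26.2},
    {"dx": -11, "dy": -12.6, "wz": 26.2},
    {"dx": -11, "dy": -12.6, "wz": 26.2},
    {"dx": -11, "dy": -12.6, "wz": 26.2},
    {"dx": -11, "dy": -12.6, "wz": 26.2},
    {"dx": -11, "dy": -12.6, "wz": 26.2},
    {"dx": -11, "dy": -12.6, "wz": 26.2},
    {"dx": -11, "dy": -12.6, "wz": 26.2},
    {"dx": -11, "dy": -12.6, "wz": 26.2},
    {"dx": -11, "dy": -12.6, "wz": 26.2},
    {"dx": -11, "dy": -12.6, "wz": 26.2},
    {"dx": -11, "dy": -12.6, "wz": 26.2},
    {"dx": -11, "dy": -12.6, "wz": 26.2},
    {"dx": -11, "dy": -12.6, "wz": 26.2},
    {"dx": -11, "dy": -12.6, "wz": 26.2},
    {"dx": -11, "dy": -12.6, "wz": 26.2},
    {"dx": -11, "dy": -12.6, "wz": 26.2}
  ]
}}

```text
invalid input at $.rows[0]: expected keys dx, dy, dz, wx, wy, wz, hand
```

```bash
cat > b.py <<'E'
from h import *
import sys
np.set_printoptions(precision=3,suppress=True)
o=bot.get_obs(); print(o["clock"],o["eef_pos"],o["joint_pos"]); M=R.from_quat(o["tool_rot"]).as_matrix(); print(M)
C=cam("wrist"); img=bot.camera("wrist"); save(img,sys.argv[1])
for d in bot.outline_of("wrist","box")[:2]:
    m=d["region"].astype(np.uint8); c=max(cv2.findContours(m,0,2)[0],key=cv2.contourArea)
    c2=np.array([at_z(C,*p[0],.06)[:2] for p in c]).astype(np.float32)
    q=cv2.minAreaRect(c2); P=cv2.boxPoints(q); print(d["score"],d["extent"],q,P.tolist(),"color",img[d["region"]].mean(0))
E
python3 b.py w1.png
```

```text
0.85 [0.217 0.45  0.242] [ 1.122  0.241  0.005  1.335 -0.     1.571]
[[-0.901  0.434  0.   ]
 [ 0.434  0.901  0.   ]
 [-0.     0.    -1.   ]]
```

View pics/w1.png

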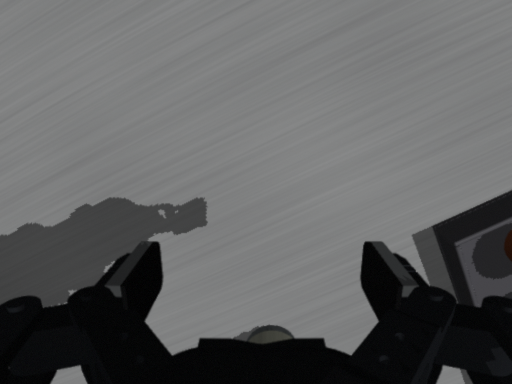

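That move was refused because every row needs all the keys. The wrist view shows only table between the fingers, which stand at (135,290) and (390,290).

{"method": "drive_tool", "body": {
  "rows": [
    {"dx": -11, "dy": -12.6, "dz": 0, "wx": 0, "wy": 0, "wz": 26.2, "hand": 85},
    {"dx": -11, "dy": -12.6, "dz": 0, "wx": 0, "wy": 0, "wz": 26.2, "hand": 85},
    {"dx": -11, "dy": -12.6, "dz": 0, "wx": 0, "wy": 0, "wz": 26.2, "hand": 85},
    {"dx": -11, "dy": -12.6, "dz": 0, "wx": 0, "wy": 0, "wz": 26.2, "hand": 85},
    {"dx": -11, "dy": -12.6, "dz": 0, "wx": 0, "wy": 0, "wz": 26.2, "hand": 85},
    {"dx": -11, "dy": -12.6, "dz": 0, "wx": 0, "wy": 0, "wz": 26.2, "hand": 85},
    {"dx": -11, "dy": -12.6, "dz": 0, "wx": 0, "wy": 0, "wz": 26.2, "hand": 85},
    {"dx": -11, "dy": -12.6, "dz": 0, "wx": 0, "wy": 0, "wz": 26.2, "hand": 85},
    {"dx": -11, "dy": -12.6, "dz": 0, "wx": 0, "wy": 0, "wz": 26.2, "hand": 85},
    {"dx": -11, "dy": -12.6, "dz": 0, "wx": 0, "wy": 0, "wz": 26.2, "hand": 85},
    {"dx": -11, "dy": -12.6, "dz": 0, "wx": 0, "wy": 0, "wz": 26.2, "hand": 85},
    {"dx": -11, "dy": -12.6, "dz": 0, "wx": 0, "wy": 0, "wz": 26.2, "hand": 85},
    {"dx": -11, "dy": -12.6, "dz": 0, "wx": 0, "wy": 0, "wz": 26.2, "hand": 85},
    {"dx": -11, "dy": -12.6, "dz": 0, "wx": 0, "wy": 0, "wz": 26.2, "hand": 85},
    {"dx": -11, "dy": -12.6, "dz": 0, "wx": 0, "wy": 0, "wz": 26.2, "hand": 85},
    {"dx": -11, "dy": -12.6, "dz": 0, "wx": 0, "wy": 0, "wz": 26.2, "hand": 85},
    {"dx": -11, "dy": -12.6, "dz": 0, "wx": 0, "wy": 0, "wz": 26.2, "hand": 85},
    {"dx": -11, "dy": -12.6, "dz": 0, "wx": 0, "wy": 0, "wz": 26.2, "hand": 85},
    {"dx": -11, "dy": -12.6, "dz": 0, "wx": 0, "wy": 0, "wz": 26.2, "hand": 85},
    {"dx": -11, "dy": -12.6, "dz": 0, "wx": 0, "wy": 0, "wz": 26.2, "hand": 85}
  ]
}}

```text
clock: 2.95
eef_pos: [0.4388, -0.3547, 0.2423]
tool_rot: [0.979, 0.202, -0.0, -0.0]
ft_force: [0.6, 0.6, -0.3]
grip_width: 0.0848
grasp_force: 0.0
```

```bash
python3 b.py w2.png
```

```text
2.95 [ 0.439 -0.355  0.242] [-0.68   0.37   0.184  1.386  0.     2.054]
[[ 0.918  0.396 -0.001]
 [ 0.396 -0.918  0.001]
 [-0.    -0.001 -1.   ]]
0.88 [459.9, 47.4, 103.9, 94.8] ((0.6176028251647949, -0.4703952670097351), (0.08969689905643463, 0.07803415507078171), 6.44808292388916) [[0.5686563849449158, -0.43666163086891174], [0.5774198174476624, -0.5142021179199219], [0.6665492653846741, -0.5041289329528809], [0.6577858328819275, -0.42658841609954834]] color [ 75.435  31.335 101.348]
0.81 [251.0, 299.1, 103.0, 84.5] ((0.3033462166786194, -0.3991190493106842), (0.08547631651163101, 0.10607051849365234), 40.61137008666992) [[0.23637990653514862, -0.386677086353302], [0.3054238557815552, -0.4671996831893921], [0.37031251192092896, -0.4115610122680664], [0.3012685775756836, -0.3310384154319763]] color [72.28  31.832 96.096]
```

View pics/w2.png

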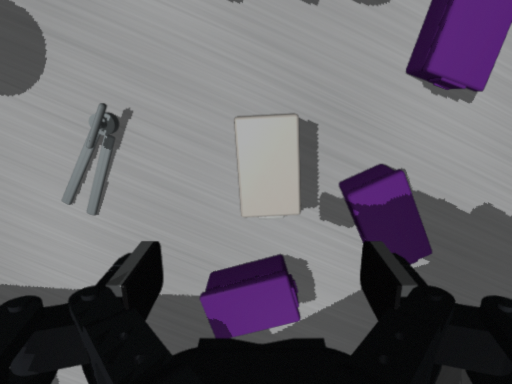

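The white box lid has corners (235,116), (298,114), (300,215), (241,216), with its latch at the bottom. A purple box is near on its right, corner (340,185).

Run:
```python
from h import *
np.set_printoptions(precision=4,suppress=True)
C=cam("wrist"); o=bot.get_obs(); M=R.from_quat(o["tool_rot"]).as_matrix()
P=np.array([at_z(C,*p,.06) for p in [(235,116),(298,114),(300,215),(241,216)]])
T=(P-o["eef_pos"])@M; print(P,P.mean(0),"\n",T,T.mean(0))
l=(T[0]+T[1]-T[2]-T[3]);print(np.degrees(np.arctan2(l[1],l[0])),np.linalg.norm(T[0]-T[1]),np.linalg.norm(T[0]-T[3]))
print((np.array([at_z(C,340,185,.06),at_z(C,430,250,.06),at_z(C,280,256,.06)])-o["eef_pos"])@M)
```

```text
[[ 0.4743 -0.313   0.06  ]
 [ 0.4989 -0.3651  0.06  ]
 [ 0.411  -0.4083  0.06  ]
 [ 0.3869 -0.3552  0.06  ]] [ 0.4428 -0.3604  0.06  ] 
 [[ 0.0488 -0.0241  0.1828]
 [ 0.0507  0.0335  0.1828]
 [-0.0471  0.0383  0.1828]
 [-0.0482 -0.02    0.1828]] [0.0011 0.0069 0.1828]
-2.611574849469522 0.057584934048954116 0.09709049856549701
[[-0.0164  0.0761  0.1828]
 [-0.086   0.175   0.1828]
 [-0.0918  0.0193  0.1828]]
```

{"method": "drive_tool", "body": {
  "rows": [
    {"dx": 0.05, "dy": 0.14, "dz": 0.5, "wx": 0, "wy": 0, "wz": -0.5, "hand": 80},
    {"dx": 0.05, "dy": 0.14, "dz": 1.2, "wx": 0, "wy": 0, "wz": -0.5, "hand": 80},
    {"dx": 0.05, "dy": 0.14, "dz": 1.9, "wx": 0, "wy": 0, "wz": -0.5, "hand": 80},
    {"dx": 0.05, "dy": 0.14, "dz": 2.5, "wx": 0, "wy": 0, "wz": -0.5, "hand": 80},
    {"dx": 0.05, "dy": 0.14, "dz": 3.0, "wx": 0, "wy": 0, "wz": -0.5, "hand": 80},
    {"dx": 0.05, "dy": 0.14, "dz": 3.4, "wx": 0, "wy": 0, "wz": -0.5, "hand": 80},
    {"dx": 0.05, "dy": 0.14, "dz": 3.8, "wx": 0, "wy": 0, "wz": -0.5, "hand": 80},
    {"dx": 0.05, "dy": 0.14, "dz": 4.05, "wx": 0, "wy": 0, "wz": -0.5, "hand": 80},
    {"dx": 0.05, "dy": 0.14, "dz": 4.05, "wx": 0, "wy": 0, "wz": -0.5, "hand": 80},
    {"dx": 0.05, "dy": 0.14, "dz": 4.05, "wx": 0, "wy": 0, "wz": -0.5, "hand": 40},
    {"dx": 0.05, "dy": 0.14, "dz": 4.05, "wx": 0, "wy": 0, "wz": -0.5, "hand": 40},
    {"dx": 0.05, "dy": 0.14, "dz": 4.05, "wx": 0, "wy": 0, "wz": -0.5, "hand": 40},
    {"dx": 0.05, "dy": 0.14, "dz": 4.05, "wx": 0, "wy": 0, "wz": -0.5, "hand": 40},
    {"dx": 0.05, "dy": 0.14, "dz": 4.05, "wx": 0, "wy": 0, "wz": -0.5, "hand": 40},
    {"dx": 0.05, "dy": 0.14, "dz": 4.05, "wx": 0, "wy": 0, "wz": -0.5, "hand": 40}
  ]
}}

```text
clock: 4.55
eef_pos: [0.445, -0.3614, 0.0414]
tool_rot: [0.975, 0.223, 0.001, 0.001]
ft_force: [-0.5, 2.4, 6.0]
grip_width: 0.0591
grasp_force: 66.8
```

{"method": "drive_tool", "body": {
  "rows": [
    {"dx": 0, "dy": 0, "dz": -0.2, "wx": 0, "wy": 0, "wz": 0, "hand": 40},
    {"dx": 0, "dy": 0, "dz": -0.8, "wx": 0, "wy": 0, "wz": 0, "hand": 40},
    {"dx": 0, "dy": 0, "dz": -1.6, "wx": 0, "wy": 0, "wz": 0, "hand": 40},
    {"dx": 0, "dy": 0, "dz": -2.4, "wx": 0, "wy": 0, "wz": 0, "hand": 40},
    {"dx": 0, "dy": 0, "dz": -3.2, "wx": 0, "wy": 0, "wz": 0, "hand": 40},
    {"dx": 0, "dy": 0, "dz": -4, "wx": 0, "wy": 0, "wz": 0, "hand": 40},
    {"dx": 0, "dy": 0, "dz": -4.5, "wx": 0, "wy": 0, "wz": 0, "hand": 40},
    {"dx": 0, "dy": 0, "dz": -4.5, "wx": 0, "wy": 0, "wz": 0, "hand": 40}
  ]
}}

```text
clock: 5.35
eef_pos: [0.4455, -0.3627, 0.2691]
tool_rot: [0.975, 0.223, 0.002, 0.003]
ft_force: [0.5, -1.1, -5.5]
grip_width: 0.0589
grasp_force: 67.2
```

Run:
```python
from h import *
np.set_printoptions(precision=4,suppress=True)
o=bot.get_obs(); M=R.from_quat(o["tool_rot"]).as_matrix(); print(o["clock"],o["eef_pos"],o["grip_width"],o["ft_force"],M)
for n in("top","scene"):
    C=cam(n); img=bot.camera(n); save(img,n+"1.png")
    D=[d for d in bot.outline_of(n,"basin")]
    for d in D[:2]:
        m=d["region"].astype(np.uint8); c=max(cv2.findContours(m,0,2)[0],key=cv2.contourArea)
        P=np.array([at_z(C,*p[0],.103)[:2] for p in c]).astype(np.float32); print(n,d["score"],cv2.minEnclosingCircle(P),cv2.fitEllipse(P))
    for t in("poise","bar"):
      for d in bot.outline_of(n,t)[:1]:
        m=d["region"].astype(np.uint8); c=max(cv2.findContours(m,0,2)[0],key=cv2.contourArea); print(t,d["score"],d["extent"],cv2.minAreaRect(c))
img=cv2.imread("pics/top1.png")[110:230,140:380]; a=cv2.resize(img,None,fx=3.3,fy=3.3,interpolation=2); cv2.imwrite("pics/topc.png",a[:,:800])
```

```text
5.35 [ 0.4455 -0.3627  0.2691] 0.058914349839601206 [ 0.5111 -1.0738 -5.495 ] [[ 0.9005  0.4348  0.0061]
 [ 0.4348 -0.9005 -0.0056]
 [ 0.0031  0.0077 -1.    ]]
top 0.94 ((0.5891007781028748, 0.16913899779319763), 0.10228549689054489) ((0.5895752906799316, 0.16921935975551605), (0.19633185863494873, 0.20065566897392273), 67.84737396240234)
poise 0.59 [266.4, 166.2, 14.7, 19.3] ((263.5, 165.0), (16.0, 13.0), 90.0)
bar 0.88 [269.5, 167.9, 117.8, 20.5] ((267.18536376953125, 164.37777709960938), (15.886029243469238, 113.38653564453125), 83.1572265625)
scene 0.79 ((0.6035680174827576, 0.16840635240077972), 0.108731709420681) ((0.5963500142097473, 0.16959001123905182), (0.18843525648117065, 0.21185608208179474), 32.364009857177734)
poise 0.68 [276.5, 209.7, 17.4, 29.2] ((277.5000305175781, 210.50001525878906), (22.62741470336914, 16.970561981201172), 45.0)
bar 0.71 [270.8, 221.4, 84.6, 88.9] ((275.23443603515625, 213.004150390625), (22.786781311035156, 102.78536224365234), 48.5035285949707)
```

View pics/topc.png

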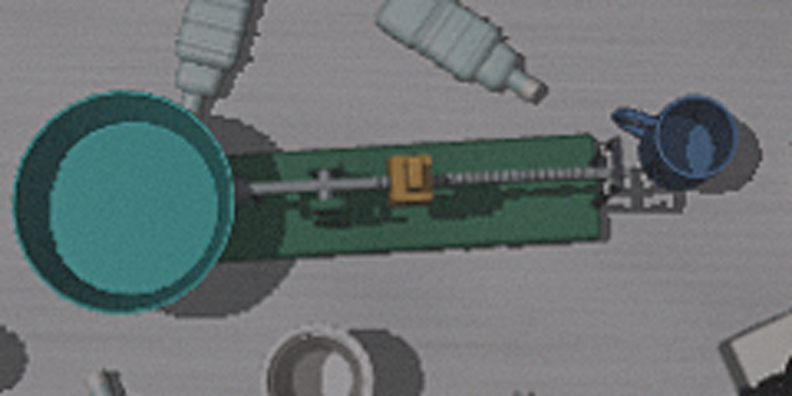

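{"method": "drive_tool", "body": {
  "rows": [
    {"dx": 0.25, "dy": -0.3, "dz": 0, "wx": 0, "wy": 0, "wz": 0, "hand": 40},
    {"dx": 0.7, "dy": -0.8, "dz": 0, "wx": 0, "wy": 0, "wz": -1, "hand": 40},
    {"dx": 1.2, "dy": -1.4, "dz": 0, "wx": 0, "wy": 0, "wz": -2, "hand": 40},
    {"dx": 1.7, "dy": -2, "dz": 0, "wx": 0, "wy": 0, "wz": -3, "hand": 40},
    {"dx": 2.2, "dy": -2.6, "dz": 0, "wx": 0, "wy": 0, "wz": -4, "hand": 40},
    {"dx": 2.7, "dy": -3.2, "dz": 0, "wx": 0, "wy": 0, "wz": -5, "hand": 40},
    {"dx": 3.2, "dy": -3.8, "dz": 0, "wx": 0, "wy": 0, "wz": -6, "hand": 40},
    {"dx": 3.7, "dy": -4.4, "dz": 0, "wx": 0, "wy": 0, "wz": -7, "hand": 40},
    {"dx": 4.2, "dy": -5, "dz": 0, "wx": 0, "wy": 0, "wz": -8, "hand": 40},
    {"dx": 4.8, "dy": -5.6, "dz": 0, "wx": 0, "wy": 0, "wz": -9, "hand": 40},
    {"dx": 5.4, "dy": -6.2, "dz": 0, "wx": 0, "wy": 0, "wz": -10, "hand": 40},
    {"dx": 6, "dy": -6.9, "dz": 0, "wx": 0, "wy": 0, "wz": -11, "hand": 40},
    {"dx": 6.5, "dy": -7.5, "dz": 0, "wx": 0, "wy": 0, "wz": -11, "hand": 40},
    {"dx": 6.9, "dy": -8, "dz": 0, "wx": 0, "wy": 0, "wz": -11, "hand": 40},
    {"dx": 7.15, "dy": -8.25, "dz": 0, "wx": 0, "wy": 0, "wz": -11, "hand": 40},
    {"dx": 7.23, "dy": -8.33, "dz": 0, "wx": 0, "wy": 0, "wz": -11, "hand": 40},
    {"dx": 7.23, "dy": -8.33, "dz": 0, "wx": 0, "wy": 0, "wz": -11, "hand": 40},
    {"dx": 7.23, "dy": -8.33, "dz": 0, "wx": 0, "wy": 0, "wz": -11, "hand": 40}
  ]
}}

```text
clock: 7.55
eef_pos: [0.5882, 0.17, 0.2643]
tool_rot: [0.762, 0.648, -0.001, 0.0]
ft_force: [-0.3, -0.3, -5.4]
grip_width: 0.0589
grasp_force: 67.1
```

{"method": "drive_tool", "body": {
  "rows": [
    {"dx": 0, "dy": 0, "dz": 0.4, "wx": 0, "wy": 0, "wz": 0, "hand": 40},
    {"dx": 0, "dy": 0, "dz": 1.0, "wx": 0, "wy": 0, "wz": 0, "hand": 40},
    {"dx": 0, "dy": 0, "dz": 1.6, "wx": 0, "wy": 0, "wz": 0, "hand": 40},
    {"dx": 0, "dy": 0, "dz": 2.2, "wx": 0, "wy": 0, "wz": 0, "hand": 40},
    {"dx": 0, "dy": 0, "dz": 2.6, "wx": 0, "wy": 0, "wz": 0, "hand": 40},
    {"dx": 0, "dy": 0, "dz": 2.85, "wx": 0, "wy": 0, "wz": 0, "hand": 40},
    {"dx": 0, "dy": 0, "dz": 3.0, "wx": 0, "wy": 0, "wz": 0, "hand": 40},
    {"dx": 0, "dy": 0, "dz": 3.05, "wx": 0, "wy": 0, "wz": 0, "hand": 40},
    {"dx": 0, "dy": 0, "dz": 3.1, "wx": 0, "wy": 0, "wz": 0, "hand": 40},
    {"dx": 0, "dy": 0, "dz": 3.15, "wx": 0, "wy": 0, "wz": 0, "hand": 40},
    {"dx": 0, "dy": 0, "dz": 3.2, "wx": 0, "wy": 0, "wz": 0, "hand": 40},
    {"dx": 0, "dy": 0, "dz": 3.2, "wx": 0, "wy": 0, "wz": 0, "hand": 40}
  ]
}}

```text
clock: 8.75
eef_pos: [0.5886, 0.1712, 0.105]
tool_rot: [0.762, 0.648, 0.0, 0.0]
ft_force: [-0.4, -0.3, -6.0]
grip_width: 0.0589
grasp_force: 67.1
```

{"method": "drive_tool", "body": {
  "rows": [
    {"dx": 0, "dy": 0, "dz": 0.025, "wx": 0, "wy": 0, "wz": 0, "hand": 40},
    {"dx": 0, "dy": 0, "dz": 0.05, "wx": 0, "wy": 0, "wz": 0, "hand": 40},
    {"dx": 0, "dy": 0, "dz": 0.075, "wx": 0, "wy": 0, "wz": 0, "hand": 40},
    {"dx": 0, "dy": 0, "dz": 0.1, "wx": 0, "wy": 0, "wz": 0, "hand": 40},
    {"dx": 0, "dy": 0, "dz": 0.12, "wx": 0, "wy": 0, "wz": 0, "hand": 40},
    {"dx": 0, "dy": 0, "dz": 0.12, "wx": 0, "wy": 0, "wz": 0, "hand": 40}
  ]
}}

```text
clock: 9.35
eef_pos: [0.5886, 0.1711, 0.0987]
tool_rot: [0.762, 0.648, 0.0, 0.0]
ft_force: [0.2, -0.2, -3.4]
grip_width: 0.0587
grasp_force: 67.2
```

{"method": "drive_tool", "body": {
  "rows": [
    {"dx": 0, "dy": 0, "dz": 0.02, "wx": 0, "wy": 0, "wz": 0, "hand": 40},
    {"dx": 0, "dy": 0, "dz": 0.03, "wx": 0, "wy": 0, "wz": 0, "hand": 40},
    {"dx": 0, "dy": 0, "dz": 0.03, "wx": 0, "wy": 0, "wz": 0, "hand": 40}
  ]
}}

```text
clock: 9.65
eef_pos: [0.5886, 0.1712, 0.0973]
tool_rot: [0.762, 0.648, 0.0, 0.0]
ft_force: [-0.0, 1.5, -3.6]
grip_width: 0.0592
grasp_force: 67.3
```

{"method": "drive_tool", "body": {
  "rows": [
    {"dx": 0, "dy": 0, "dz": 0, "wx": 0, "wy": 0, "wz": 0, "hand": 63},
    {"dx": 0, "dy": 0, "dz": 0, "wx": 0, "wy": 0, "wz": 0, "hand": 68},
    {"dx": 0, "dy": 0, "dz": 0, "wx": 0, "wy": 0, "wz": 0, "hand": 80},
    {"dx": 0, "dy": 0, "dz": 0, "wx": 0, "wy": 0, "wz": 0, "hand": 80},
    {"dx": 0, "dy": 0, "dz": 0, "wx": 0, "wy": 0, "wz": 0, "hand": 80},
    {"dx": 0, "dy": 0, "dz": -0.3, "wx": 0, "wy": 0, "wz": 0, "hand": 80},
    {"dx": 0, "dy": 0, "dz": -1, "wx": 0, "wy": 0, "wz": 0, "hand": 80},
    {"dx": 0, "dy": 0, "dz": -1.8, "wx": 0, "wy": 0, "wz": 0, "hand": 80},
    {"dx": 0, "dy": 0, "dz": -2.6, "wx": 0, "wy": 0, "wz": 0, "hand": 80},
    {"dx": 0, "dy": 0, "dz": -3.2, "wx": 0, "wy": 0, "wz": 0, "hand": 80},
    {"dx": 0, "dy": 0, "dz": -3.2, "wx": 0, "wy": 0, "wz": 0, "hand": 80}
  ]
}}

```text
clock: 10.75
eef_pos: [0.591, 0.1718, 0.2635]
tool_rot: [0.762, 0.648, 0.005, 0.002]
ft_force: [0.1, 0.0, 0.6]
grip_width: 0.0801
grasp_force: 0.0
```

Run:
```python
from h import *
np.set_printoptions(precision=4,suppress=True)
o=bot.get_obs(); M=R.from_quat(o["tool_rot"]).as_matrix(); print(o["clock"],o["eef_pos"],o["grip_width"],o["ft_force"],M,o["joint_pos"])
C=cam("top")
F=at_z(C,237.9,166.1,.137); T=at_z(C,264.8,163.9,.183); G=at_z(C,325.8,162.1,.128); print("fulcrum",F,"tab",T,"gate",G)
s=cam("scene"); img=bot.camera("scene")
print("proj tab",proj(s,T),proj(s,F),proj(s,G))
a=img[130:290,200:380]; save(cv2.resize(a,None,fx=3.7,fy=3.7,interpolation=2),"s2.png")
```

```text
10.75 [0.591  0.1718 0.2635] 0.08009397524569314 [0.0669 0.0467 0.633 ] [[ 0.16    0.9871  0.0105]
 [ 0.9871 -0.1601  0.003 ]
 [ 0.0047  0.0099 -0.9999]] [ 0.2829  0.4632  0.3797  1.4763 -0.      2.0145]
fulcrum [ 0.6018 -0.0114  0.137 ] tab [ 0.6025 -0.086   0.183 ] gate [ 0.6192 -0.2586  0.128 ]
proj tab [[274.1276 196.8248]] [[291.9895 192.5539]] [[230.5862 252.7281]]
```

View pics/s2.png

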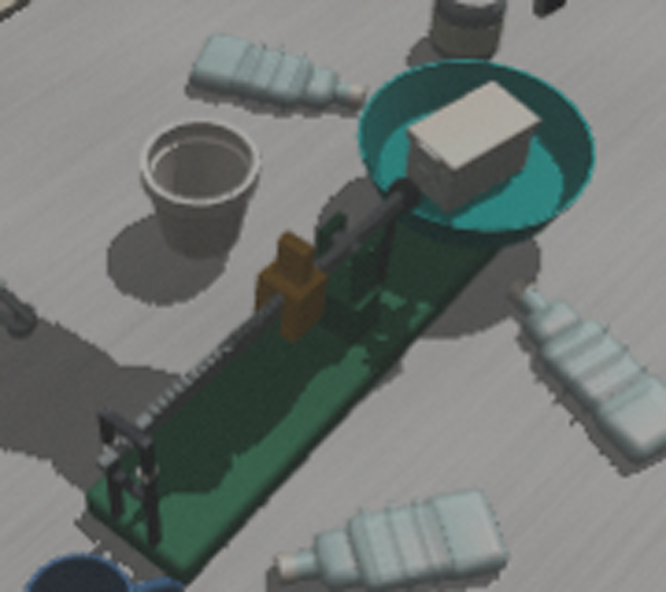

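The box stands upright in the middle of the basin and is let go. The poise is at crop (293,280) with its tab above, and the pointer is up in its gate near (110,455). Next I'm turning the tool half round so the camera sees the tab from outside, with the fingers shut and behind the tab.

{"method": "drive_tool", "body": {
  "rows": [
    {"dx": -0.3, "dy": 0.1, "dz": 0, "wx": 0, "wy": 0, "wz": -1.6, "hand": 80},
    {"dx": -0.6, "dy": 0.2, "dz": 0, "wx": 0, "wy": 0, "wz": -3.2, "hand": 80},
    {"dx": -0.9, "dy": 0.3, "dz": 0, "wx": 0, "wy": 0, "wz": -4.8, "hand": 40},
    {"dx": -1.2, "dy": 0.4, "dz": 0, "wx": 0, "wy": 0, "wz": -6.4, "hand": 0},
    {"dx": -1.6, "dy": 0.5, "dz": 0, "wx": 0, "wy": 0, "wz": -8, "hand": 0},
    {"dx": -2, "dy": 0.6, "dz": 0, "wx": 0, "wy": 0, "wz": -9.6, "hand": 0},
    {"dx": -2.4, "dy": 0.7, "dz": 0, "wx": 0, "wy": 0, "wz": -11.2, "hand": 0},
    {"dx": -2.8, "dy": 0.8, "dz": 0, "wx": 0, "wy": 0, "wz": -12.8, "hand": 0},
    {"dx": -3.2, "dy": 0.9, "dz": 0, "wx": 0, "wy": 0, "wz": -14.4, "hand": 0},
    {"dx": -3.6, "dy": 0.96, "dz": 0, "wx": 0, "wy": 0, "wz": -16, "hand": 0},
    {"dx": -4, "dy": 0.96, "dz": 0, "wx": 0, "wy": 0, "wz": -17.6, "hand": 0},
    {"dx": -4.25, "dy": 0.96, "dz": 0, "wx": 0, "wy": 0, "wz": -19.2, "hand": 0},
    {"dx": -4.25, "dy": 0.96, "dz": 0, "wx": 0, "wy": 0, "wz": -20.8, "hand": 0},
    {"dx": -4.25, "dy": 0.96, "dz": 0, "wx": 0, "wy": 0, "wz": -22.4, "hand": 0},
    {"dx": -4.25, "dy": 0.96, "dz": 0, "wx": 0, "wy": 0, "wz": -24, "hand": 0},
    {"dx": -4.25, "dy": 0.96, "dz": 0, "wx": 0, "wy": 0, "wz": -25.6, "hand": 0},
    {"dx": -4.25, "dy": 0.96, "dz": 0, "wx": 0, "wy": 0, "wz": -27.2, "hand": 0},
    {"dx": -4.25, "dy": 0.96, "dz": 0, "wx": 0, "wy": 0, "wz": -28.8, "hand": 0},
    {"dx": -4.25, "dy": 0.96, "dz": 0, "wx": 0, "wy": 0, "wz": -30, "hand": 0},
    {"dx": -4.25, "dy": 0.96, "dz": 0, "wx": 0, "wy": 0, "wz": -30, "hand": 0}
  ]
}}

```text
clock: 12.8
eef_pos: [0.601, -0.0463, 0.2553]
tool_rot: [-0.429, 0.903, 0.001, -0.001]
ft_force: [0.2, 0.8, 0.1]
grip_width: -0.0002
grasp_force: 0.0
```

{"method": "drive_tool", "body": {
  "rows": [
    {"dx": 0, "dy": 0, "dz": 0, "wx": 0, "wy": 0, "wz": -1.6, "hand": 0},
    {"dx": 0, "dy": 0, "dz": 0, "wx": 0, "wy": 0, "wz": -3.2, "hand": 0},
    {"dx": 0, "dy": 0, "dz": 0, "wx": 0, "wy": 0, "wz": -4.8, "hand": 0},
    {"dx": 0, "dy": 0, "dz": 0, "wx": 0, "wy": 0, "wz": -6.4, "hand": 0},
    {"dx": 0, "dy": 0, "dz": 0, "wx": 0, "wy": 0, "wz": -8, "hand": 0},
    {"dx": 0, "dy": 0, "dz": 0, "wx": 0, "wy": 0, "wz": -8.6, "hand": 0},
    {"dx": 0, "dy": 0, "dz": 0, "wx": 0, "wy": 0, "wz": -8.6, "hand": 0}
  ]
}}

```text
clock: 13.5
eef_pos: [0.6014, -0.0463, 0.2561]
tool_rot: [0.729, -0.684, -0.001, 0.001]
ft_force: [-1.0, 0.5, 0.7]
grip_width: -0.0
grasp_force: 0.0
```

Run:
```python
from h import *
np.set_printoptions(precision=4,suppress=True)
o=bot.get_obs(); M=R.from_quat(o["tool_rot"]).as_matrix(); print(o["clock"],o["eef_pos"],o["grip_width"],M,o["joint_pos"])
C=cam("wrist"); img=bot.camera("wrist"); save(img,"w3.png"); print("mount",np.array(C[0]["mount"]))
B=np.array([.5895,.169]);u=np.array([.0693,-.9976])
for t in("tab_top","poise","bar"):
    for d in bot.look_for("wrist",t)[:2]:
        p=at_z(C,*d["extent"][:2],.185); print(t,d,p,(p[:2]-B)@u-.18)
for z in(.125,.19): print(z,proj(C,[[*(B+u*(.18+d)),z] for d in(.05,.07,.09,.11,.15)]))
```

```text
13.5 [ 0.6014 -0.0463  0.2561] -6.2728053071805664e-06 [[ 0.0638 -0.998  -0.002 ]
 [-0.998  -0.0638  0.0001]
 [-0.0003  0.002  -1.    ]] [-0.0769  0.4488  0.3386  1.4626 -0.     -1.7115]
mount [[ 0.0008  0.9631  0.269   0.0683]
 [ 1.     -0.0007 -0.0005  0.0007]
 [-0.0003  0.269  -0.9631 -0.1313]
 [ 0.      0.      0.      1.    ]]
tab_top {'extent': [248.7, 144.1, 59.4, 59.1], 'score': 0.74} [ 0.6105 -0.0855  0.185 ] 0.07536259443375692
poise {'extent': [249.3, 142.1, 60.2, 55.1], 'score': 0.71} [ 0.6102 -0.0867  0.185 ] 0.07656502623166872
bar {'extent': [249.3, 116.7, 56.3, 233.4], 'score': 0.63} [ 0.611  -0.1017  0.185 ] 0.09156921774842725
0.125 [[255.8858 165.3174]
 [255.6596 140.067 ]
 [255.4288 113.8653]
 [255.1938  86.7218]
 [254.7149  29.7162]]
0.19 [[254.4938 186.9572]
 [254.1563 154.3069]
 [253.8098 119.9752]
 [253.456   83.9752]
 [252.7364   7.2289]]
```

View pics/w3.png

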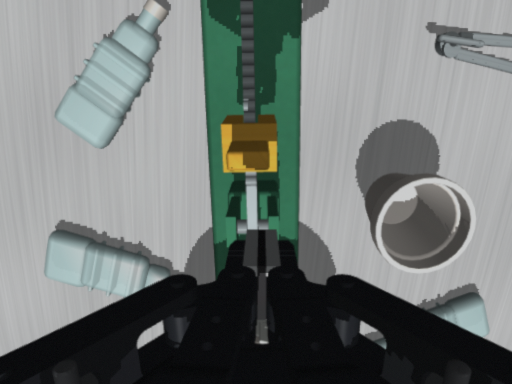

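The poise block shows at (249,142) and its tab top at about (248,157), so travel is about 0.016. The beam lies about 4 mm to +x of my line. I'm lowering behind the tab and pushing slowly.

{"method": "drive_tool", "body": {
  "rows": [
    {"dx": 0, "dy": -0.14, "dz": 0.4, "wx": 0, "wy": 0, "wz": 0, "hand": 0},
    {"dx": 0, "dy": -0.14, "dz": 0.9, "wx": 0, "wy": 0, "wz": 0, "hand": 0},
    {"dx": 0, "dy": -0.14, "dz": 1.3, "wx": 0, "wy": 0, "wz": 0, "hand": 0},
    {"dx": 0, "dy": -0.14, "dz": 1.5, "wx": 0, "wy": 0, "wz": 0, "hand": 0},
    {"dx": 0.1, "dy": -0.14, "dz": 1.5, "wx": 0, "wy": 0, "wz": 0, "hand": 0},
    {"dx": 0.2, "dy": -0.14, "dz": 1.5, "wx": 0, "wy": 0, "wz": 0, "hand": 0},
    {"dx": 0.25, "dy": -0.14, "dz": 1.5, "wx": 0, "wy": 0, "wz": 0, "hand": 0},
    {"dx": 0.3, "dy": -0.14, "dz": 1.5, "wx": 0, "wy": 0, "wz": 0, "hand": 0},
    {"dx": 0.35, "dy": -0.14, "dz": 1.5, "wx": 0, "wy": 0, "wz": 0, "hand": 0},
    {"dx": 0.4, "dy": -0.14, "dz": 1.5, "wx": 0, "wy": 0, "wz": 0, "hand": 0},
    {"dx": 0.45, "dy": -0.14, "dz": 1.5, "wx": 0, "wy": 0, "wz": 0, "hand": 0},
    {"dx": 0.5, "dy": -0.14, "dz": 1.5, "wx": 0, "wy": 0, "wz": 0, "hand": 0},
    {"dx": 0.55, "dy": -0.14, "dz": 1.5, "wx": 0, "wy": 0, "wz": 0, "hand": 0},
    {"dx": 0.6, "dy": -0.14, "dz": 1.5, "wx": 0, "wy": 0, "wz": 0, "hand": 0},
    {"dx": 0.65, "dy": -0.14, "dz": 1.5, "wx": 0, "wy": 0, "wz": 0, "hand": 0}
  ]
}}

```text
clock: 15.2
eef_pos: [0.6111, -0.0778, 0.1821]
tool_rot: [0.73, -0.683, -0.001, -0.001]
ft_force: [1.3, 4.4, -1.6]
grip_width: -0.0
grasp_force: 1.9
```

```bash
cat > look.py <<'E'
from h import *
import sys
np.set_printoptions(precision=4,suppress=True)
o=bot.get_obs(); M=R.from_quat(o["tool_rot"]).as_matrix(); print(o["clock"],o["eef_pos"],o["ft_force"])
C=cam("wrist"); img=bot.camera("wrist"); B=np.array([.5935,.169]);u=np.array([.0693,-.9976])
print("tcp d",(o["eef_pos"][:2]-B)@u-.18)
for t in("tab_top","poise"):
    for d in bot.look_for("wrist",t)[:1]:
        p=at_z(C,*d["extent"][:2],.175); print(t,d,p,(p[:2]-B)@u-.18)
s=bot.camera("scene"); a=s[130:290,200:380]
w=cv2.resize(img,None,fx=.8,fy=.8); a=cv2.resize(a,(346,307),interpolation=2); save(np.hstack([w,a]),sys.argv[1])
E
python3 look.py c4.png
```

```text
15.2 [ 0.6111 -0.0778  0.1821] [ 1.3052  4.3876 -1.5644]
tcp d 0.06743719944628754
tab_top {'extent': [260.3, 193.4, 81.2, 98.0], 'score': 0.9} [ 0.6126 -0.1054  0.175 ] 0.09506681330627614
poise {'extent': [261.4, 191.2, 77.3, 94.6], 'score': 0.8} [ 0.6122 -0.1064  0.175 ] 0.09604395802738375
```

View pics/c4.png

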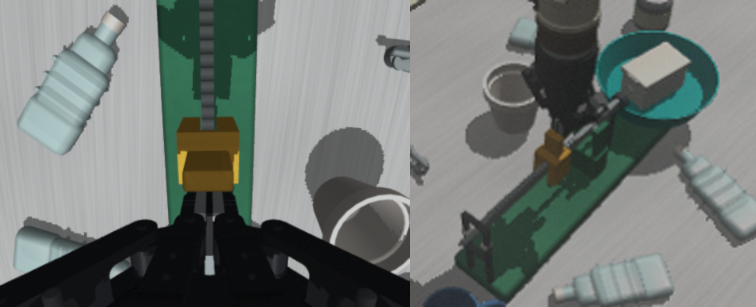

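The fingers are against the tab (wrist half, (207,180)), the poise is moving and the force is about 4 N. I'll keep pushing.

{"method": "drive_tool", "body": {
  "rows": [
    {"dx": 0.05, "dy": 0, "dz": 0, "wx": 0, "wy": 0, "wz": 0, "hand": 0},
    {"dx": 0.1, "dy": 0, "dz": 0, "wx": 0, "wy": 0, "wz": 0, "hand": 0},
    {"dx": 0.15, "dy": 0, "dz": 0, "wx": 0, "wy": 0, "wz": 0, "hand": 0},
    {"dx": 0.2, "dy": 0, "dz": 0, "wx": 0, "wy": 0, "wz": 0, "hand": 0},
    {"dx": 0.25, "dy": 0, "dz": 0, "wx": 0, "wy": 0, "wz": 0, "hand": 0},
    {"dx": 0.3, "dy": 0, "dz": 0, "wx": 0, "wy": 0, "wz": 0, "hand": 0},
    {"dx": 0.35, "dy": 0, "dz": 0, "wx": 0, "wy": 0, "wz": 0, "hand": 0},
    {"dx": 0.4, "dy": 0, "dz": 0, "wx": 0, "wy": 0, "wz": 0, "hand": 0},
    {"dx": 0.45, "dy": 0, "dz": 0, "wx": 0, "wy": 0, "wz": 0, "hand": 0},
    {"dx": 0.5, "dy": 0, "dz": 0, "wx": 0, "wy": 0, "wz": 0, "hand": 0},
    {"dx": 0.55, "dy": 0, "dz": 0, "wx": 0, "wy": 0, "wz": 0, "hand": 0},
    {"dx": 0.6, "dy": 0, "dz": 0, "wx": 0, "wy": 0, "wz": 0, "hand": 0},
    {"dx": 0.65, "dy": 0, "dz": 0, "wx": 0, "wy": 0, "wz": 0, "hand": 0},
    {"dx": 0.7, "dy": 0, "dz": 0, "wx": 0, "wy": 0, "wz": 0, "hand": 0},
    {"dx": 0.75, "dy": 0, "dz": 0, "wx": 0, "wy": 0, "wz": 0, "hand": 0},
    {"dx": 0.8, "dy": 0, "dz": 0, "wx": 0, "wy": 0, "wz": 0, "hand": 0},
    {"dx": 0.85, "dy": 0, "dz": 0, "wx": 0, "wy": 0, "wz": 0, "hand": 0},
    {"dx": 0.9, "dy": 0, "dz": 0, "wx": 0, "wy": 0, "wz": 0, "hand": 0},
    {"dx": 0.95, "dy": 0, "dz": 0, "wx": 0, "wy": 0, "wz": 0, "hand": 0},
    {"dx": 1.0, "dy": 0, "dz": 0, "wx": 0, "wy": 0, "wz": 0, "hand": 0}
  ]
}}

```text
clock: 17.4
eef_pos: [0.6143, -0.128, 0.1821]
tool_rot: [0.73, -0.683, -0.0, -0.0]
ft_force: [1.7, 2.9, -0.2]
grip_width: 0.0005
grasp_force: 1.4
```

```bash
python3 look.py c5.png
```

```text
17.4 [ 0.6143 -0.128   0.1821] [ 1.6634  2.9096 -0.2117]
tcp d 0.11776420257353704
tab_top {'extent': [258.2, 196.4, 80.6, 91.9], 'score': 0.59} [ 0.6165 -0.1542  0.175 ] 0.1440482640750395
poise {'extent': [259.6, 192.1, 81.0, 92.1], 'score': 0.63} [ 0.6161 -0.1562  0.175 ] 0.1459650503361118
```

View pics/c5.png

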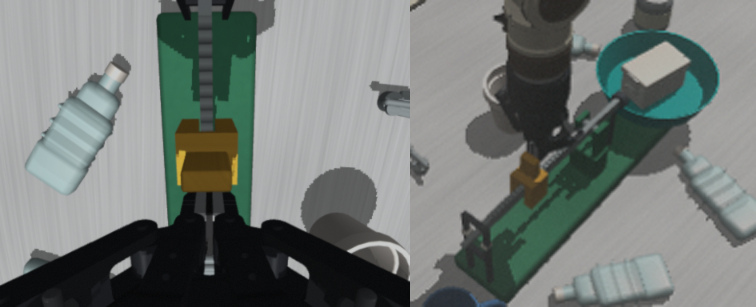

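The wrist half shows the fingers still against the tab (206,180) and the scene half shows the poise well out along the beam, at travel of about 0.08. I'll push two more notches, then back off, rise and tilt the camera at the gate.

{"method": "drive_tool", "body": {
  "rows": [
    {"dx": 0.05, "dy": 0, "dz": 0, "wx": 0, "wy": 0, "wz": 0, "hand": 0},
    {"dx": 0.1, "dy": 0, "dz": 0, "wx": 0, "wy": 0, "wz": 0, "hand": 0},
    {"dx": 0.15, "dy": 0, "dz": 0, "wx": 0, "wy": 0, "wz": 0, "hand": 0},
    {"dx": 0.2, "dy": 0, "dz": 0, "wx": 0, "wy": 0, "wz": 0, "hand": 0},
    {"dx": 0.25, "dy": 0, "dz": 0, "wx": 0, "wy": 0, "wz": 0, "hand": 0},
    {"dx": 0.3, "dy": 0, "dz": 0, "wx": 0, "wy": 0, "wz": 0, "hand": 0},
    {"dx": 0.33, "dy": 0, "dz": 0, "wx": 0, "wy": 0, "wz": 0, "hand": 0},
    {"dx": 0.33, "dy": 0, "dz": 0, "wx": 0, "wy": 0, "wz": 0, "hand": 0},
    {"dx": 0.1, "dy": 0, "dz": 0, "wx": 0, "wy": 0, "wz": 0, "hand": 0},
    {"dx": -0.2, "dy": 0, "dz": -0.3, "wx": 0, "wy": 0, "wz": 0, "hand": 0},
    {"dx": -0.6, "dy": 0, "dz": -1, "wx": 0, "wy": 1, "wz": 0, "hand": 0},
    {"dx": -0.6, "dy": 0, "dz": -1.2, "wx": 0, "wy": 2.5, "wz": 0, "hand": 0},
    {"dx": -0.6, "dy": 0, "dz": -1.2, "wx": 0, "wy": 4, "wz": 0, "hand": 0},
    {"dx": -0.6, "dy": 0, "dz": -1.2, "wx": 0, "wy": 5.5, "wz": 0, "hand": 0},
    {"dx": -0.6, "dy": 0, "dz": -1.2, "wx": 0, "wy": 7, "wz": 0, "hand": 0},
    {"dx": -0.6, "dy": 0, "dz": -1.2, "wx": 0, "wy": 8.5, "wz": 0, "hand": 0},
    {"dx": -0.6, "dy": 0, "dz": -1.2, "wx": 0, "wy": 10, "wz": 0, "hand": 0},
    {"dx": -0.6, "dy": 0, "dz": -1.2, "wx": 0, "wy": 11.5, "wz": 0, "hand": 0},
    {"dx": -0.6, "dy": 0, "dz": -1.2, "wx": 0, "wy": 12, "wz": 0, "hand": 0},
    {"dx": -0.6, "dy": 0, "dz": -1.2, "wx": 0, "wy": 12, "wz": 0, "hand": 0}
  ]
}}

```text
clock: 19.6
eef_pos: [0.6124, -0.0959, 0.2414]
tool_rot: [0.634, -0.59, 0.365, 0.342]
ft_force: [-0.2, 0.7, 0.5]
grip_width: -0.0002
grasp_force: 0.0
```

```bash
cat > tilt.py <<'E'
from h import *
import sys
np.set_printoptions(precision=4,suppress=True)
o=bot.get_obs(); print(o["clock"],o["eef_pos"],o["ft_force"],o["joint_pos"])
C=cam("wrist"); img=bot.camera("wrist"); n=sys.argv[1]; save(img,"w%s.png"%n); S=cam("scene"); s=bot.camera("scene"); save(s,"s%s.png"%n)
B=np.array([.5935,.169]);u=np.array([.0693,-.9976])
for t in("gate_mid","bar","poise","tab_top","mug"):
    for d in bot.look_for("wrist",t)[:1]: print(t,np.round(d["extent"]),d["score"])
for z in(.105,.125,.145): print(z,"gate w",proj(C,[*(B+u*.425),z])[0],"beamend w",proj(C,[*(B+u*.451),z])[0],"gate s",proj(S,[*(B+u*.425),z])[0])
for d in (.12,.14,.16): print("tab",d,proj(C,[*(B+u*(.18+d)),.183]))
E
python3 tilt.py 6
```

```text
19.6 [ 0.6124 -0.0959  0.2414] [-0.249   0.7006  0.5053] [ 0.2578  0.6242  0.1911  1.4531 -1.0172 -1.2072]
gate_mid [260. 250.  87. 183.] 0.93
bar [259. 253.  46. 180.] 0.94
poise [261. 225.  53.  26.] 0.57
tab_top [260. 225.  48.  32.] 0.86
mug [235. 187.  54.  88.] 0.88
0.105 gate w [260.9651 199.9318] beamend w [261.0051 182.5375] gate s [233.2228 257.556 ]
0.125 gate w [261.0037 186.4813] beamend w [261.0434 169.0799] gate s [232.7564 253.412 ]
0.145 gate w [261.0457 171.8505] beamend w [261.0848 154.5154] gate s [232.2752 249.1278]
tab 0.12 [[260.8688 262.8838]]
tab 0.14 [[260.9252 236.9372]]
tab 0.16 [[260.9753 213.9463]]
```

{"method": "drive_tool", "body": {
  "rows": [
    {"dx": 0, "dy": 0, "dz": 0, "wx": 0, "wy": 0, "wz": 0, "hand": 0},
    {"dx": 0, "dy": 0, "dz": 0, "wx": 0, "wy": 0, "wz": 0, "hand": 0},
    {"dx": 0, "dy": 0, "dz": 0, "wx": 0, "wy": 0, "wz": 0, "hand": 0},
    {"dx": 0, "dy": 0, "dz": 0, "wx": 0, "wy": 0, "wz": 0, "hand": 0},
    {"dx": 0, "dy": 0, "dz": 0, "wx": 0, "wy": 0, "wz": 0, "hand": 0},
    {"dx": 0, "dy": 0, "dz": 0, "wx": 0, "wy": 0, "wz": 0, "hand": 0},
    {"dx": 0, "dy": 0, "dz": 0, "wx": 0, "wy": 0, "wz": 0, "hand": 0},
    {"dx": 0, "dy": 0, "dz": 0, "wx": 0, "wy": 0, "wz": 0, "hand": 0}
  ]
}}

```text
clock: 20.75
eef_pos: [0.6123, -0.0983, 0.2423]
tool_rot: [0.632, -0.592, 0.365, 0.342]
ft_force: [-0.6, 0.3, 0.5]
grip_width: -0.0001
grasp_force: 0.0
```

```bash
python3 tilt.py 7 | head -4
python3 - <<'E'
import cv2,numpy as np
a=cv2.imread("pics/w7.png"); p=cv2.resize(a[110:260,200:325],(500,600),interpolation=2)
S=[cv2.resize(cv2.imread("pics/%s.png"%n)[225:285,210:270],(300,300),interpolation=2) for n in("scene0","s7")]
cv2.imwrite("pics/comp.png",np.hstack([p,np.vstack(S)]))
E
```

```text
20.75 [ 0.6123 -0.0983  0.2423] [-0.6035  0.2574  0.503 ] [ 0.2538  0.6226  0.1911  1.4519 -1.0175 -1.2078]
gate_mid [259. 250.  87. 185.] 0.96
poise [262. 226.  50.  26.] 0.69
tab_top [261. 228.  51.  28.] 0.88
```

View pics/comp.png

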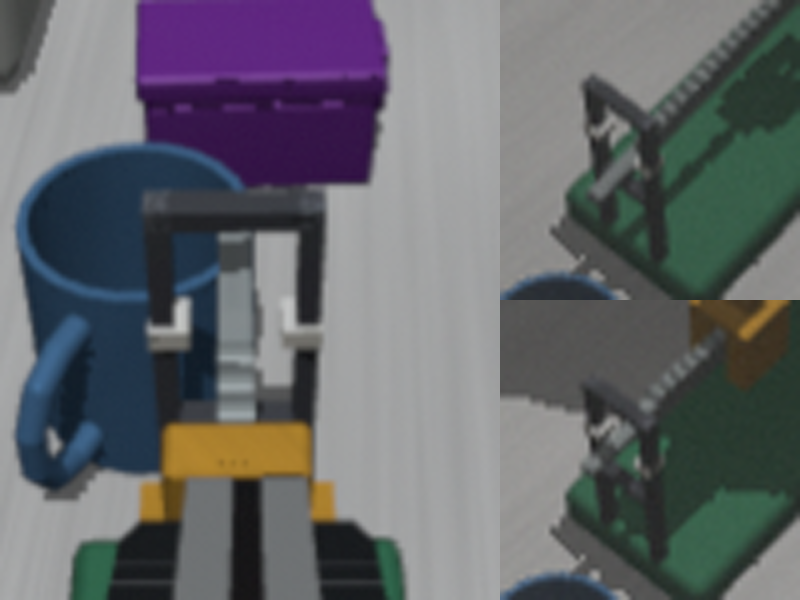

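The wrist part of the composite shows the beam between the gate posts, with the white marks at (170,320) and (300,320). The tip ends near the crossbar. In the scene part (before above, now below) the tip has risen from its low stop to near the marks, perhaps slightly high. I'll quantify that by fitting the beam's outline.

```bash
cat > fit.py <<'E'
from h import *
B=np.array([.5935,.169]);u=np.array([.0693,-.9976]);n=np.array([.9976,.0693])
def mask(C,th,sh,al,d0,d1):
    m=np.zeros((384,512),np.uint8); P=[]
    for d in np.linspace(d0,d1,12):
        for w in(-.004,.004):
            for h in(-.008,.011): P.append([*(B+u*(.18+al+d)+n*(w+sh)),.125+h-th*d])
    cv2.fillConvexPoly(m,cv2.convexHull(np.round(proj(C,P)*16).astype(np.int32)),1,cv2.LINE_8,4); return m>0
def band(C,d0,d1):
    P=[[*(B+u*(.18+d)+n*w),z] for d in(d0,d1) for w in(-.03,.03) for z in(.08,.17)]
    m=np.zeros((384,512),np.uint8); cv2.fillConvexPoly(m,cv2.convexHull(np.int32(proj(C,P))),1); return m>0
for name,d0 in(("scene",.185),("top",.185)):
    C=cam(name)
    bot.camera(name); D=bot.outline_of(name,"bar")
    if not D: continue
    r=D[0]["region"]; b=band(C,d0,.29)&(band(C,d0+.005,.285)); print(name,D[0]["score"],D[0]["extent"],(r&b).sum())
    L=[]
    for th in np.arange(-.09,.091,.01):
        L.append((max((((q:=mask(C,th,sh,al,d0-.03,.271))&r&b).sum()/(((q|r)&b).sum()),sh,al) for sh in np.arange(-.006,.0061,.002) for al in(-.006,-.003,0,.003,.006)),round(th,3)))
    for l in sorted(L,reverse=True)[:7]: print(np.round(l[0],3),l[1])
E
python3 fit.py
python3 - <<'E'
import cv2,numpy as np
a=cv2.imread("pics/w7.png"); print("wrist beam col 259 rows 150-215",a[150:216,258:261].mean((1,2)).astype(int))
for c in(242,243,274): print(c,a[180:200,c].mean(1).astype(int))
E
```

```text
scene 0.68 [270.8, 218.9, 89.1, 81.8] 184
[ 0.611  0.004 -0.006] -0.04
[ 0.601  0.006 -0.006] -0.07
[ 0.598  0.004 -0.006] -0.03
[ 0.594  0.002 -0.006] -0.01
[ 0.587  0.006 -0.003] -0.06
[ 0.586  0.006 -0.006] -0.05
[ 0.585  0.004 -0.006] -0.02
top 0.67 [273.9, 163.5, 123.5, 18.6] 104
[0.684 0.002 0.003] 0.05
[ 0.669  0.    -0.003] -0.02
[0.667 0.002 0.003] 0.06
[0.667 0.002 0.   ] 0.04
[0.667 0.    0.   ] -0.01
[0.662 0.002 0.003] 0.08
[ 0.662  0.    -0.003] -0.03
wrist beam col 259 rows 150-215 [ 47  46  48  57  71  81  85  78  67  64  64  64  63  49  36  34  36  53
 105 121  96  70  68  67  67  67  70  90 119 129 131 131 131 131 131 131
 131 133 135 135 135 135 135 135 134 123 119 127 138 158 136 108 101 113
 128 141 160 147 118 103 113 128 141 160 147 114]
242 [ 36  37  37  37  36  39  46  49  50  50  58 105 160 147 115 109 106  72
  29  28]
243 [ 44  54  57  49  56  72 102 115 117 118 119 139 170 148 114 109 106  73
  32  31]
274 [ 69  69  69  70  74  73  76  82  82  83 103 140 160 138 113 109  97  67
  44  41]
```

{"method": "drive_tool", "body": {
  "rows": [
    {"dx": -0.1, "dy": 0.4, "dz": 0.1, "wx": 0.9, "wy": 0, "wz": -0.5, "hand": 0},
    {"dx": -0.15, "dy": 0.8, "dz": 0.25, "wx": 1.9, "wy": 0, "wz": -1.1, "hand": 0},
    {"dx": -0.25, "dy": 1.2, "dz": 0.4, "wx": 3, "wy": 0, "wz": -1.7, "hand": 0},
    {"dx": -0.4, "dy": 1.6, "dz": 0.6, "wx": 4, "wy": 0, "wz": -2.3, "hand": 0},
    {"dx": -0.5, "dy": 2, "dz": 0.8, "wx": 5, "wy": 0, "wz": -2.9, "hand": 0},
    {"dx": -0.6, "dy": 2.3, "dz": 1, "wx": 6, "wy": 0, "wz": -3.5, "hand": 0},
    {"dx": -0.7, "dy": 2.5, "dz": 1.1, "wx": 7, "wy": 0, "wz": -4.1, "hand": 0},
    {"dx": -0.77, "dy": 2.62, "dz": 1.15, "wx": 7.8, "wy": 0, "wz": -4.5, "hand": 0},
    {"dx": -0.77, "dy": 2.62, "dz": 1.15, "wx": 7.8, "wy": 0, "wz": -4.5, "hand": 0},
    {"dx": -0.77, "dy": 2.62, "dz": 1.15, "wx": 7.8, "wy": 0, "wz": -4.5, "hand": 0},
    {"dx": -0.77, "dy": 2.62, "dz": 1.15, "wx": 7.8, "wy": 0, "wz": -4.5, "hand": 0}
  ]
}}

```text
clock: 22.4
eef_pos: [0.4842, -0.1376, 0.1809]
tool_rot: [0.81, -0.305, 0.468, 0.176]
ft_force: [0.1, 0.4, -0.3]
grip_width: -0.0
grasp_force: 0.0
```

```bash
cat > side.py <<'E'
import sys; from h import *
np.set_printoptions(precision=3,suppress=True,linewidth=200)
exec(open("fit.py").read().split("for name")[0].replace("from h import *",""))
o=bot.get_obs(); C=cam("wrist"); img=bot.camera("wrist"); save(img,"side%s.png"%sys.argv[1]); print(o["clock"],o["eef_pos"])
D=bot.outline_of("wrist","bar"); r=D[0]["region"]; print(D[0]["score"],D[0]["extent"])
g=lambda d,z,w=0:proj(C,[*(B+u*(.18+d)+n*w),z])[0]
print("gate mid",g(.245,.125),"posts",g(.245,.125,-.018),g(.245,.125,.018),"tips",[g(.271,.125-.271*t) for t in(-.08,-.04,0,.04,.08)])
# white marks
h=cv2.cvtColor(img,cv2.COLOR_RGB2HSV).astype(int); k=[]
for w in(-.018,.018):
    c=g(.245,.125,w).astype(int); y,x=max(c[1]-14,0),max(c[0]-14,0); p=img[y:y+28,x:x+28].astype(int)
    print("near mark",w,c,"origin",(x,y)); print(p.mean(2).astype(int)[::2,::2])
# beam outline midline along columns vs model
b=band(C,.2,.29)
for x in range(0,512,4):
    q=np.where(r[:,x]&b[:,x])[0]
    if len(q): print((x,q.min(),q.max()),end=" ")
L=[]
for th in np.arange(-.09,.091,.01):
    L.append((max((((q:=mask(C,th,sh,al,.17,.271))&r&b).sum()/(((q|r)&b).sum()),sh,al) for sh in np.arange(-.006,.0061,.002) for al in(-.006,-.003,0,.003,.006)),round(th,3)))
for l in sorted(L,reverse=True)[:6]: print(np.round(l[0],3),l[1])
E
python3 side.py 1
```

```text
22.4 [ 0.484 -0.138  0.181]
0.81 [130.8, 190.8, 261.5, 197.2]
gate mid [257.266 123.102] posts [271.333 131.181] [243.996 115.496] tips [array([277.072,  91.985]), array([276.719, 102.285]), array([276.381, 112.124]), array([276.056, 121.528]), array([275.745, 130.523])]
near mark -0.018 [271 131] origin (np.int64(257), np.int64(117))
[[ 69  64  64  49  42  41  32  32  35  52  54  55  56  57]
 [ 65  68  96  58  43  40  32  33  35  51  54  55  57  57]
 [ 64  64  89  65  42  41  32  32  35  50  54  55  56  56]
 [ 76  63  64  50  43  41  32  32  34  44  54  55  55  57]
 [108  66  71  53  43  40  32  32  43  61  58  56  56  57]
 [105 109 179 106  42  40  31  32  65 114 106  95  89  82]
 [ 84 161 215 146  60  39  36  60  91  92  72  85  89  97]
 [ 54 123 144 191 190 107 102  97  97  88  61  59  57  61]
 [ 59 120 128 130 152 143  99  97  95  79  60  61  60  60]
 [ 61  73 112 126 125  99  95  82  57  61  60  61  60  60]
 [ 61  55  65  80 112  92  62  34  43  61  48  59  61  59]
 [ 64  59  61  36  37  39  32  32  44  60  40  50  60  60]
 [ 64  59  61  46  31  26  31  31  45  61  37  36  51  
[... 1002 characters left out ...]
t64(134), np.int64(167)) (208, np.int64(131), np.int64(170)) (212, np.int64(128), np.int64(154)) (216, np.int64(125), np.int64(152)) (220, np.int64(123), np.int64(149)) (224, np.int64(121), np.int64(146)) (228, np.int64(118), np.int64(144)) (232, np.int64(117), np.int64(141)) (236, np.int64(117), np.int64(139)) (240, np.int64(115), np.int64(136)) (244, np.int64(115), np.int64(133)) (248, np.int64(115), np.int64(131)) (252, np.int64(113), np.int64(125)) (256, np.int64(111), np.int64(123)) (260, np.int64(108), np.int64(120)) [ 0.72   0.006 -0.006] -0.01
[ 0.718  0.006 -0.006] -0.0
[ 0.703  0.004 -0.006] -0.02
[ 0.673  0.002 -0.006] -0.03
[ 0.659  0.006 -0.006] 0.01
[ 0.652 -0.002 -0.006] -0.04
```

The near mark is at about (266,132) and the beam outline runs a few pixels above level. Taken together the estimates put the tilt near -0.03, so one more notch outward should centre it. I'm returning for one more nudge.

{"method": "drive_tool", "body": {
  "rows": [
    {"dx": 0.3, "dy": -0.4, "dz": 0.1, "wx": -0.9, "wy": 0, "wz": 0.5, "hand": 0},
    {"dx": 0.6, "dy": -0.8, "dz": 0.2, "wx": -1.9, "wy": 0, "wz": 1.1, "hand": 0},
    {"dx": 0.9, "dy": -1.2, "dz": 0.3, "wx": -3, "wy": 0, "wz": 1.7, "hand": 0},
    {"dx": 1.2, "dy": -1.6, "dz": 0.4, "wx": -4, "wy": 0, "wz": 2.3, "hand": 0},
    {"dx": 1.5, "dy": -1.9, "dz": 0.5, "wx": -5.2, "wy": 0, "wz": 3, "hand": 0},
    {"dx": 1.7, "dy": -2.2, "dz": 0.58, "wx": -6.6, "wy": 0, "wz": 3.8, "hand": 0},
    {"dx": 1.79, "dy": -2.29, "dz": 0.61, "wx": -7.8, "wy": 0, "wz": 4.5, "hand": 0},
    {"dx": 1.79, "dy": -2.29, "dz": 0.61, "wx": -7.8, "wy": 0, "wz": 4.5, "hand": 0},
    {"dx": 1.79, "dy": -2.29, "dz": 0.61, "wx": -7.8, "wy": 0, "wz": 4.5, "hand": 0}
  ]
}}

```text
clock: 23.4
eef_pos: [0.6151, -0.0966, 0.2426]
tool_rot: [0.631, -0.592, 0.365, 0.342]
ft_force: [0.3, 0.1, 1.0]
grip_width: -0.0
grasp_force: 0.0
```

{"method": "drive_tool", "body": {
  "rows": [
    {"dx": 0, "dy": 0, "dz": 0, "wx": 0, "wy": -1.6, "wz": 0, "hand": 0},
    {"dx": 0, "dy": 0, "dz": 0, "wx": 0, "wy": -3.2, "wz": 0, "hand": 0},
    {"dx": 0, "dy": 0, "dz": 0, "wx": 0, "wy": -4.8, "wz": 0, "hand": 0},
    {"dx": 0, "dy": 0, "dz": 0, "wx": 0, "wy": -6.4, "wz": 0, "hand": 0},
    {"dx": 0, "dy": 0, "dz": 0, "wx": 0, "wy": -8, "wz": 0, "hand": 0},
    {"dx": 0, "dy": 0, "dz": 0, "wx": 0, "wy": -9.6, "wz": 0, "hand": 0},
    {"dx": 0, "dy": 0, "dz": 0, "wx": 0, "wy": -11.2, "wz": 0, "hand": 0},
    {"dx": 0, "dy": 0, "dz": 0, "wx": 0, "wy": -12, "wz": 0, "hand": 0},
    {"dx": 0, "dy": 0, "dz": 0, "wx": 0, "wy": -12, "wz": 0, "hand": 0},
    {"dx": 0, "dy": 0, "dz": 0, "wx": 0, "wy": -12, "wz": 0, "hand": 0}
  ]
}}

```text
clock: 24.4
eef_pos: [0.6131, -0.0982, 0.2421]
tool_rot: [0.73, -0.683, 0.0, 0.001]
ft_force: [-0.8, 0.9, -0.3]
grip_width: 0.0
grasp_force: 0.0
```

{"method": "drive_tool", "body": {
  "rows": [
    {"dx": 0.1, "dy": 0, "dz": 0.5, "wx": 0, "wy": 0, "wz": 0, "hand": 0},
    {"dx": 0.3, "dy": 0, "dz": 1, "wx": 0, "wy": 0, "wz": 0, "hand": 0},
    {"dx": 0.5, "dy": 0, "dz": 1.2, "wx": 0, "wy": 0, "wz": 0, "hand": 0},
    {"dx": 0.7, "dy": 0, "dz": 1.2, "wx": 0, "wy": 0, "wz": 0, "hand": 0},
    {"dx": 0.8, "dy": 0, "dz": 1.2, "wx": 0, "wy": 0, "wz": 0, "hand": 0},
    {"dx": 0.85, "dy": 0, "dz": 1.2, "wx": 0, "wy": 0, "wz": 0, "hand": 0},
    {"dx": 0.9, "dy": 0, "dz": 1.2, "wx": 0, "wy": 0, "wz": 0, "hand": 0},
    {"dx": 0.95, "dy": 0, "dz": 1.2, "wx": 0, "wy": 0, "wz": 0, "hand": 0},
    {"dx": 1.0, "dy": 0, "dz": 1.2, "wx": 0, "wy": 0, "wz": 0, "hand": 0},
    {"dx": 1.05, "dy": 0, "dz": 1.2, "wx": 0, "wy": 0, "wz": 0, "hand": 0},
    {"dx": 1.09, "dy": 0, "dz": 1.2, "wx": 0, "wy": 0, "wz": 0, "hand": 0},
    {"dx": 1.09, "dy": 0, "dz": 1.2, "wx": 0, "wy": 0, "wz": 0, "hand": 0}
  ]
}}

```text
clock: 25.6
eef_pos: [0.6163, -0.1519, 0.1822]
tool_rot: [0.73, -0.683, -0.0, -0.0]
ft_force: [0.8, 1.5, -0.7]
grip_width: 0.0003
grasp_force: 1.2
```

{"method": "drive_tool", "body": {
  "rows": [
    {"dx": -0.1, "dy": 0, "dz": 0, "wx": 0, "wy": 0, "wz": 0, "hand": 0},
    {"dx": -0.4, "dy": 0, "dz": -0.2, "wx": 0, "wy": 0, "wz": 0, "hand": 0},
    {"dx": -0.8, "dy": 0, "dz": -0.8, "wx": 0, "wy": 0, "wz": 0, "hand": 0},
    {"dx": -1.09, "dy": 0, "dz": -1.2, "wx": 0, "wy": 1, "wz": 0, "hand": 0},
    {"dx": -1.09, "dy": 0, "dz": -1.2, "wx": 0, "wy": 2.5, "wz": 0, "hand": 0},
    {"dx": -1.09, "dy": 0, "dz": -1.2, "wx": 0, "wy": 4, "wz": 0, "hand": 0},
    {"dx": -1.09, "dy": 0, "dz": -1.2, "wx": 0, "wy": 5.5, "wz": 0, "hand": 0},
    {"dx": -1.09, "dy": 0, "dz": -1.2, "wx": 0, "wy": 7, "wz": 0, "hand": 0},
    {"dx": -1.09, "dy": 0, "dz": -1.2, "wx": 0, "wy": 8.5, "wz": 0, "hand": 0},
    {"dx": -1.09, "dy": 0, "dz": -1.2, "wx": 0, "wy": 10, "wz": 0, "hand": 0},
    {"dx": -1.09, "dy": 0, "dz": -1.2, "wx": 0, "wy": 11.5, "wz": 0, "hand": 0},
    {"dx": -1.09, "dy": 0, "dz": -1.2, "wx": 0, "wy": 12, "wz": 0, "hand": 0},
    {"dx": -1.09, "dy": 0, "dz": -1.2, "wx": 0, "wy": 12, "wz": 0, "hand": 0},
    {"dx": -1.09, "dy": 0, "dz": -1.2, "wx": 0, "wy": 12, "wz": 0, "hand": 0}
  ]
}}

```text
clock: 27.0
eef_pos: [0.613, -0.0974, 0.2432]
tool_rot: [0.632, -0.592, 0.365, 0.341]
ft_force: [-0.1, -0.8, -0.1]
grip_width: 0.0002
grasp_force: 0.0
```

{"method": "drive_tool", "body": {
  "rows": [
    {"dx": -0.1, "dy": 0.4, "dz": 0.1, "wx": 0.9, "wy": 0, "wz": -0.5, "hand": 0},
    {"dx": -0.15, "dy": 0.8, "dz": 0.25, "wx": 1.9, "wy": 0, "wz": -1.1, "hand": 0},
    {"dx": -0.25, "dy": 1.2, "dz": 0.4, "wx": 3, "wy": 0, "wz": -1.7, "hand": 0},
    {"dx": -0.4, "dy": 1.6, "dz": 0.6, "wx": 4, "wy": 0, "wz": -2.3, "hand": 0},
    {"dx": -0.5, "dy": 2, "dz": 0.8, "wx": 5, "wy": 0, "wz": -2.9, "hand": 0},
    {"dx": -0.6, "dy": 2.3, "dz": 1, "wx": 6, "wy": 0, "wz": -3.5, "hand": 0},
    {"dx": -0.7, "dy": 2.5, "dz": 1.1, "wx": 7, "wy": 0, "wz": -4.1, "hand": 0},
    {"dx": -0.77, "dy": 2.62, "dz": 1.15, "wx": 7.8, "wy": 0, "wz": -4.5, "hand": 0},
    {"dx": -0.77, "dy": 2.62, "dz": 1.15, "wx": 7.8, "wy": 0, "wz": -4.5, "hand": 0},
    {"dx": -0.77, "dy": 2.62, "dz": 1.15, "wx": 7.8, "wy": 0, "wz": -4.5, "hand": 0},
    {"dx": -0.77, "dy": 2.62, "dz": 1.15, "wx": 7.8, "wy": 0, "wz": -4.5, "hand": 0}
  ]
}}

```text
clock: 28.1
eef_pos: [0.4849, -0.1377, 0.1825]
tool_rot: [0.809, -0.306, 0.47, 0.175]
ft_force: [0.8, 0.5, -0.1]
grip_width: -0.0
grasp_force: 0.0
```

```bash
python3 side.py 2 | grep -v '\[\[' ; python3 fit.py
```

```text
28.1 [ 0.485 -0.138  0.182]
0.63 [131.4, 196.9, 262.8, 199.0]
gate mid [257.687 125.344] posts [271.74  133.418] [244.43  117.744] tips [array([277.381,  94.278]), array([277.047, 104.513]), array([276.727, 114.291]), array([276.419, 123.638]), array([276.124, 132.58 ])]
near mark -0.018 [271 133] origin (np.int64(257), np.int64(119))
 [154 154 143  89  42  41  33  32  33  50  53  54  55  56]
 [151 123  76  54  42  41  33  32  33  49  53  55  55  56]
 [ 87  64  63  54  42  40  31  31  32  42  53  55  55  57]
 [ 65  64  64  58  43  42  31  31  38  66  56  56  57  58]
 [ 72  85 138 135  42  41  31  30  46 116 106  94  91  84]
 [ 79 135 217 177  54  41  33  44  78  97  68  82  87  95]
 [ 51 105 146 193 179  98  90  95  97  91  63  55  55  61]
 [ 84 101 127 130 152 163 110  96  95  85  62  59  59  59]
 [ 90  70 113 126 125 105  94  90  67  62  60  60  60  59]
 [ 87  50  66  87 113 103  78  45  39  60  55  57  59  59]
 [ 92  56  60  47  36  53  36  31  38  60  49  40  58  59]
 [ 96  56  60  52  31  24  31  30  38  60  47  36  43  58]
 [ 97  58  61  52  42  34  31  31  39  60  47  35  36  
[... 1326 characters left out ...]
np.int64(130)) (260, np.int64(117), np.int64(128)) [ 0.701  0.006 -0.006] 0.02
[ 0.685  0.004 -0.006] 0.01
[ 0.679  0.006 -0.006] 0.03
[ 0.664  0.002 -0.006] -0.0
[ 0.646  0.    -0.006] -0.01
[ 0.623 -0.002 -0.006] -0.02
scene 0.94 [270.4, 220.1, 82.9, 82.8] 196
[ 0.51   0.006 -0.006] -0.05
[ 0.507  0.006 -0.006] -0.04
[ 0.505  0.004 -0.006] -0.02
[ 0.5    0.006 -0.006] -0.03
[ 0.497  0.004 -0.006] -0.01
[ 0.497  0.002 -0.006] 0.01
[ 0.494  0.002 -0.006] -0.0
top 0.65 [269.9, 165.0, 121.8, 19.4] 97
[ 0.646  0.002 -0.003] 0.09
[ 0.642  0.    -0.006] -0.0
[ 0.638  0.    -0.006] -0.01
[ 0.633  0.002 -0.003] 0.08
[ 0.633  0.002 -0.003] 0.07
[ 0.633  0.    -0.006] 0.05
[ 0.631  0.    -0.003] 0.06
```

The pointer now crosses midway between the marks: beam centre about row 128, marks' centre about row 127, roughly +0.004 rad. One notch earlier it was about -0.024. I'm holding for a moment, then handing in.

{"method": "drive_tool", "body": {
  "rows": [
    {"dx": 0, "dy": 0, "dz": 0, "wx": 0, "wy": 0, "wz": 0, "hand": 0},
    {"dx": 0, "dy": 0, "dz": 0, "wx": 0, "wy": 0, "wz": 0, "hand": 0},
    {"dx": 0, "dy": 0, "dz": 0, "wx": 0, "wy": 0, "wz": 0, "hand": 0},
    {"dx": 0, "dy": 0, "dz": 0, "wx": 0, "wy": 0, "wz": 0, "hand": 0},
    {"dx": 0, "dy": 0, "dz": 0, "wx": 0, "wy": 0, "wz": 0, "hand": 0},
    {"dx": 0, "dy": 0, "dz": 0, "wx": 0, "wy": 0, "wz": 0, "hand": 0},
    {"dx": 0, "dy": 0, "dz": 0, "wx": 0, "wy": 0, "wz": 0, "hand": 0},
    {"dx": 0, "dy": 0, "dz": 0, "wx": 0, "wy": 0, "wz": 0, "hand": 0}
  ]
}}

```text
clock: 29.2
eef_pos: [0.4839, -0.1373, 0.1804]
tool_rot: [0.811, -0.305, 0.468, 0.176]
ft_force: [-0.2, 0.0, 0.7]
grip_width: -0.0001
grasp_force: 0.0
```

```bash
python3 side.py 3 | tail -7 && python3 -c "
from workcell import bot
print(bot.job_done())"
```

```text
[128 146 135  72  68 125  95  69  64  63  67  66  64  66]]
(200, np.int64(137), np.int64(143)) (204, np.int64(138), np.int64(166)) (208, np.int64(134), np.int64(169)) (212, np.int64(133), np.int64(172)) (216, np.int64(130), np.int64(155)) (220, np.int64(129), np.int64(152)) (224, np.int64(126), np.int64(150)) (228, np.int64(125), np.int64(148)) (232, np.int64(123), np.int64(146)) (236, np.int64(123), np.int64(143)) (240, np.int64(120), np.int64(141)) (244, np.int64(119), np.int64(138)) (248, np.int64(120), np.int64(135)) (252, np.int64(118), np.int64(129)) (256, np.int64(116), np.int64(127)) (260, np.int64(114), np.int64(125)) [ 0.7    0.006 -0.006] 0.02
[ 0.684  0.004 -0.006] 0.01
[ 0.671  0.006 -0.006] 0.03
[ 0.656  0.002 -0.006] -0.0
[ 0.645  0.    -0.006] -0.01
[ 0.623  0.006 -0.006] 0.04
the job is handed in; nothing more can be done
None
```

I handed the job in at about 29 s: the box stands upright near the middle of the basin, let go, and by my image measurement the beam rests within about 0.01 rad of level with nothing touching it; no verdict came back.

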